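# Turn the red lacing fid round in the spring clip

### The arm

A 6-joint arm with a two-finger parallel gripper is mounted at the origin on the work surface. World frame = base frame: x ahead of the robot, y to its left, z up, the work surface at z = 0. Lengths are in m, angles in rad, forces in N, time in s.
With the tool pointing down it reaches from about 0.275 to 0.825 m from the base axis. Payload 4.9 kg.
Tool frame: the origin (TCP) lies at the very end of the fingers, on their centre line; the grasp point (between the pads) lies 19 mm behind it (env.grip_point_offset is the distance from the TCP to the grasp point, in m); z points along the fingers, y is the line along which they close (so a half turn about z gives the same grasp; the last joint's range is limited). The gripper opens to 85 mm and grips with 20 to 120 N. Pads are 22 mm wide; open, the fingers measure 114 mm over their backs; the gripper's body (76 mm by 85 mm) begins 54 mm behind the grasp point. The pads swing forward as they close: fully open they stand 13 mm farther back than shut.
Start: joints at [-1.383, 0.326, -0.193, 1.052, 0, 1.437], TCP at [0.174, -0.522, 0.231] pointing down, gripper open.
Joint ranges: [-2.65, 2.65], [-0.97, 1.79], [-1.3, 1.35], [-1.93, 2.1], [-1.47, 1.37], [-3.14, 3.14]. Speed limits (rad/s): [2.57, 2.57, 3.14, 3.14, 3.14, 3.14].

### API

Orientations are given as a 3x3 rotation matrix whose columns are the frame's x, y, z axes.
In Python, from plant import env gives the robot as it stands. The module is installed in compiled form; this text tells all that it offers.
- The arm moves only by the tool step_arm, never from a script. Its argument "commands" is a list of rows, each a list of 7 numbers: the shift along the tool's x, y, z scaled (see below), then the turn, a rotation vector about the tool's x, y, z scaled (see below), then the opening, from -1 (shut) to 1 (fully open). A call has 1 to 20 rows; each row shifts and turns the commanded pose from where the row before left it, along the tool's axes as they then stand; what a row does not reach is not made up. The controller multiplies each number of a shift by 0.4 m and each number of a turn by 0.08 rad. A row lasts 1/10 s, in which the tool goes at most 50 mm and 8.59 degrees, less where a joint would pass 70% of its speed; a pose out of reach is approached as far as the arm can. A call with a number of a shift or a turn outside -1 to 1 is refused whole. A call with a gripper value outside its range is refused whole. The fingers move at their own pace and stop on an object; the grip force is fixed at half the most. Time passes only in rows, so rows that do not move let the fingers close. It gives the time, the measured TCP pose, the force, the opening and the grip force at its end, in the units of the state.
- env.get_state(): the state, without advancing time (a new reading comes with each control period).
- env.capture(name): name is "side" or "top"; returns a dict with "color" (384x512x3 uint8, red, green, blue), "fov_y" (degrees; the focal length in pixels is half the picture's height over the tangent of half this angle, whatever the lens; pixels are square), "cx", "cy" (the principal point, pixels), "k1" (the pictures are not rectified: a ray, as slopes to the right and down, at radius r is drawn at 1 + k1 r^2 times it, then the intrinsics apply), "R" (3x3) and "t" (3): a world point X has camera coordinates R X + t. Camera axes: x right, y down, z forward; pixel columns grow to the right and rows downward; lengths in m; the calibration is good to about 2 mm. A picture is of the moment at which its call begins. There is no depth.
- env.close_job(): hands the job in; it is judged then, once.
Trained networks look in the newest picture that a camera, given by its name, has taken for a name from the list of things; names that differ only in an ending like _2 or _b are one class to them, and where a whole thing is asked for, a point or a joint stands for the part that bears it (a point fixed in the world has none). Each returns a list of dicts, best first, with "confidence" (0 to 1); they miss things now and then, are a little off and sometimes report something else, mostly with a low value. They report only what shows in the picture. A call takes as long as a camera call. They do not tell look-alikes from the thing itself.
- env.boxes_of(camera, name): "box" ([left, top, width, height] in pixels, round what is visible of it).
- env.trace(camera, name): "pixels" (384x512 bool, what is visible of it) and "box" ([left, top, width, height] in pixels, round what is visible of it).
The state is a dict: "clock": time; "joints": joint angles; "dq": joint speeds; "tau": joint torques, N m; "ee_pos": TCP position; "ee_rot": TCP orientation; "contact_force": force on the tool from outside, world axes, zero at the start; "wrist_torque": the same for the moment, N m; "opening": opening from 0.0 (shut) to 1.0 (fully open); "grip_force": force on a finger pad.
Only numpy, scipy, OpenCV 4.12 (cv2) and the standard library are available. Lean on these libraries where they do the work, as an engineer would, in place of code of your own. Each camera call takes 0.05 s, during which the arm holds its last target. There are 200 camera calls.

### The job

Take the red-handled lacing fid out of the rack by its steel shank, press its brass collar fully down into the spring clip and let go. Then take it out of the clip from the other side, by its red handle, and lay it down (do not drop it) lengthwise in the tray with the steel point towards the tray's red end.

Things in the scene. Friction and masses are not known exactly. Their poses are not given: they have to be found in the camera images.
- fid_red: red-handled lacing fid (blunt awl), straight, 209 mm, 0.1 kg; yellow and black ones like it are not wanted. Origin mid collar on the long axis, 45 mm above the bench at the start; x along the axis to the steel point, z up. Along x in mm: red handle 22 x 22, -110 to -25 (grip near -62); round brass collar, diameter 14, -25 to 25; steel shank 10 x 10, 25 to 85; tip to 102.
- clip_seat (a point): seat of the fixed spring clip: middle of the seated collar, 50 mm above the bench, x along its mouth, z up. Blue base 90 x 75 x 12 mm; post 24 mm long (x), top 7 mm below the seat; two black sprung rollers along x, to 14 mm above the seat. Press the level collar down along x, 10 N snaps it in, either way round, up to 10 mm off along x; pull straight up. Both ends stick out free.
- tray: fixed plywood tray, 300 (x) x 180 (y) mm, walls 18 mm high and 6 thick, cork floor 6 mm above the bench. Origin: centre of the underside; z up. The +x end is painted red (wall and a strip of floor), the other is bare wood. With the handle flat on the floor the fid's axis is 17 mm above the bench.
- fid_shank (a point): on the axis of the red fid's shank, +55 mm from its origin: grip here first. The fid lies level in one of three channels, 65 mm apart, of a fixed wooden rack 61 mm high. The handle is sunk in its 28 mm wide, open-topped channel, out of the fingers' reach; the shank sticks out free over the bench. Lift straight up, 40 mm or more.
Things that resemble listed ones, but are neither listed nor needed, are in the scene too. Leave any blue or pink look-alike of the fid_red alone. Of the things that look like the part that bears clip_seat, the smaller one is meant.

How it is judged:
By the outcome, as a careful person would: the job done as asked, in the order asked, and still so for the second after the job is handed in, with the robot touching nothing.
It also fails if it takes over 58 s, if anything falls off the work surface, if the arm or the gripper's body presses on something with over 40 N, if the wrist force passes 120 N, or if a joint passes its speed limit or range.

## Working session

There is one attempt and no reset: what is moved stays moved. The work goes in short steps, Python scripts to look and compute and a tool call to move; the robot and the scene stay as the last step left them, time stands still between calls to the robot, and variables do not carry over. Pictures are saved under pics/ and viewed, at most 10 in all, crops included, and the job is handed in when it is done.

Besides the shell and the picture viewer there is one more tool, called after ">>>" as name([rows], argument=value, ...), one row to a line, values as JSON. step_arm: Moves the arm, as the interface text tells. Its arguments: {"type":"object","properties":{"commands":{"type":"array"}},"required":["commands"]}

```bash
mkdir -p pics; cat > h.py <<'E'
import numpy as np, cv2
from plant import env
def K(c):
    h=c["color"].shape[0]; f=h/2/np.tan(np.radians(c["fov_y"])/2)
    return np.array([[f,0,c["cx"]],[0,f,c["cy"]],[0,0,1]]), np.array([c["k1"],0,0,0,0.])
def toz(c,uv,z):
    k,d=K(c); p=cv2.undistortPoints(np.array(uv,float).reshape(-1,1,2),k,d).reshape(-1,2)
    R=np.array(c["R"]);t=np.array(c["t"]); C=-R.T@t
    r=np.c_[p,np.ones(len(p))]@R
    return C+r*((z-C[2])/r[:,2])[:,None]
def proj(c,X):
    k,d=K(c); return cv2.projectPoints(np.array(X,float).reshape(-1,1,3),cv2.Rodrigues(np.array(c["R"]))[0],np.array(c["t"],float),k,d)[0].reshape(-1,2)
def save(n,im,s=1):
    cv2.imwrite("pics/"+n,cv2.resize(im[:,:,::-1],None,fx=s,fy=s,interpolation=cv2.INTER_CUBIC))
E
python3 - <<'E'
from h import *
ims=[]
for n in("top","side"):
    c=env.capture(n); save(n+"0.png",c["color"],1.5)
    R=np.array(c["R"]);print(n,-R.T@np.array(c["t"]),R[2],c["k1"])
    for o in("fid_red","clip_seat","tray","fid_shank"):
        for m in env.boxes_of(n,o):print(o,np.round(m["box"]),round(m["confidence"],2))
print(env.get_state())
E
```

```text
top [0.35886871 0.10690103 1.35220631] [ 0.10724073 -0.02457189 -0.9939294 ] -0.1329814288729049
fid_red [112. 248.  49.  28.] 0.86
fid_red [169. 163.  14.  59.] 0.84
fid_red [ 98. 148.  42.  40.] 0.67
clip_seat [275. 158.  24.  29.] 0.81
clip_seat [164. 104.  39.  39.] 0.56
tray [328. 135.  69.  97.] 0.76
fid_shank [101. 148.  46.  44.] 0.61
fid_shank [171. 162.  16.  59.] 0.55
fid_shank [112. 245.  49.  33.] 0.55
side [-0.15026789  0.91717891  0.71812274] [ 0.53734462 -0.67156047 -0.51016399] 0.008333122459892907
fid_red [171. 228.  61.  22.] 0.84
fid_red [ 79. 267.  84.  19.] 0.67
fid_red [208. 287.  33.  83.] 0.61
clip_seat [247. 172.  31.  27.] 0.96
clip_seat [122. 191.  54.  43.] 0.78
clip_seat [265. 148.  90.  40.] 0.75
fid_shank [ 79. 272.  84.  15.] 0.83
fid_shank [169. 231.  62.  21.] 0.71
fid_shank [215. 287.  27.  83.] 0.69
{'clock': 0.5, 'joints': array([-1.38320296e+00,  3.26221130e-01, -1.92633159e-01,  1.05199951e+00,
       -2.03499803e-05,  1.43657434e+00]), 'dq': array([-1.96364326e-04,  1.10327320e-03,  2.11853613e-03, -2.59048145e-03,
       -8.97325535e-05,  2.51966903e-04]), 'tau': array([ 2.58925338e-04, -4.42962420e+01,  2.62538266e+01,  2.81830777e-03,
       -5.33108278e-05,  4.51469688e-06]), 'ee_pos': array([ 0.17395188, -0.52176313,  0.23125671]), 'ee_rot': array([[ 9.48662806e-01,  3.16289234e-01, -3.07112797e-05],
       [ 3.16289235e-01, -9.48662805e-01,  5.26689534e-05],
       [-1.24760258e-05, -5.96787243e-05, -9.99999998e-01]]), 'contact_force': array([ 0.7646551 , -0.11996106, -0.88205274]), 'wrist_torque': array([-0.02022329,  0.0268411 ,  0.07327737]), 'grip_force': 0.0, 'opening': 1.00353105949953}
```

View pics/top0.png

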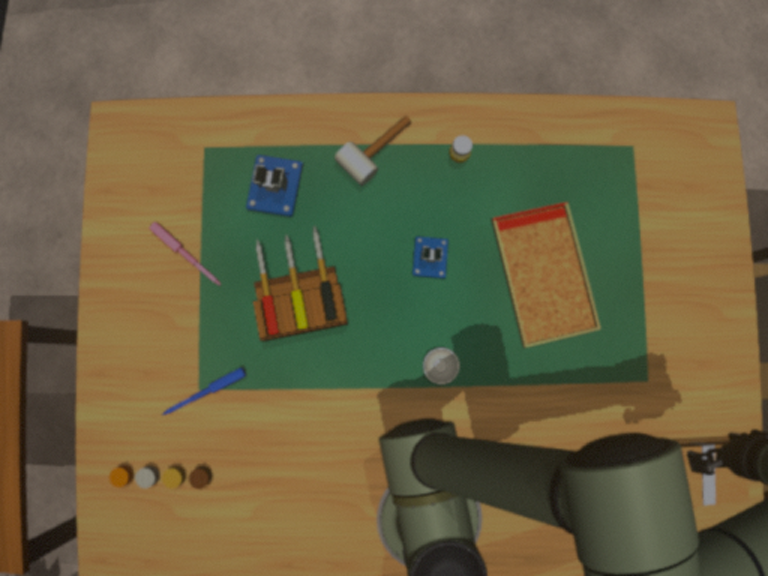

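View pics/side0.png

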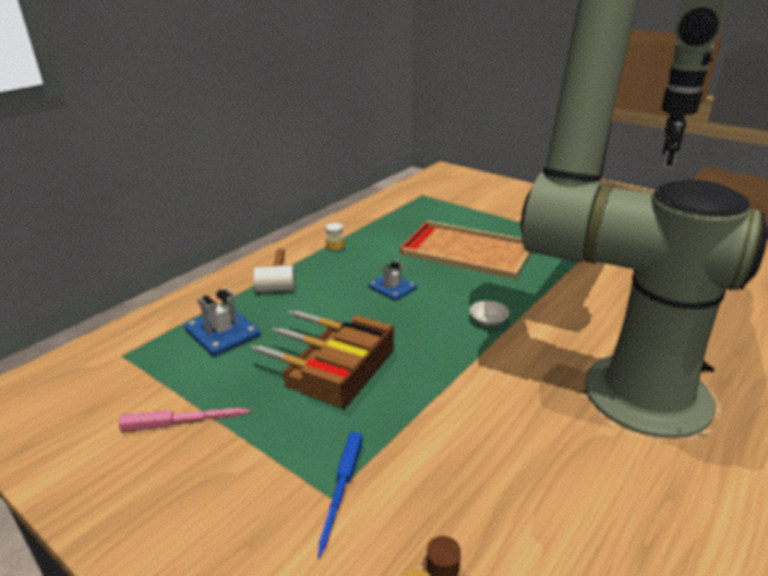

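Top view (pixels at 1.5x): fids in the rack are red (268,315), yellow (299,310) and black (329,300), with shanks pointing up. Pink (185,250) and blue (205,392) look-alikes lie outside the rack. There are two clips, large (274,185) and small (431,257). The tray is at (547,275) with its red end up. The red one in the rack is the one meant, because the other colours are excluded. The small clip is the one meant, because its base measures about 90 x 75 mm. I'll confirm both in one crop.

```bash
python3 - <<'E'
from h import *
c=env.capture("top"); s=env.capture("side")
a=cv2.resize(c["color"][145:235,160:240],None,fx=5,fy=5,interpolation=cv2.INTER_CUBIC)[:400,:]
def crop(im,u,v,w,h,f): return cv2.resize(im[v:v+h,u:u+w],None,fx=f,fy=f,interpolation=cv2.INTER_CUBIC)
A=crop(c["color"],162,145,50,85,6)[:510]; B=crop(c["color"],268,150,38,42,8)
C=crop(s["color"],240,165,45,40,8)
im=np.zeros((600,800,3),np.uint8); im[:510,:300]=A; im[:336-42,305:305+304]=B[:294]; im[300:300+300,305:305+360]=C[:300]
save("conf.png",im)
# red fid handle, tray
for n,cc in(("top",c),("side",s)):
    h=cv2.cvtColor(cc["color"],cv2.COLOR_RGB2HSV).astype(int)
    m=(((h[...,0]<6)|(h[...,0]>174))&(h[...,1]>170)&(h[...,2]>90)).astype(np.uint8)
    k,l,st,ce=cv2.connectedComponentsWithStats(m)
    for i in range(1,k):
        if st[i,4]>15: print(n,st[i],ce[i], cv2.minAreaRect(np.argwhere(l==i)[:,::-1].astype(np.float32)))
    b=((h[...,0]>100)&(h[...,0]<125)&(h[...,1]>130)).astype(np.uint8)
    k,l,st,ce=cv2.connectedComponentsWithStats(b)
    for i in range(1,k):
        if st[i,4]>40: print(n,'blue',st[i],ce[i], cv2.minAreaRect(np.argwhere(l==i)[:,::-1].astype(np.float32)))
for uv,z in [((260/1.5,243/1.5),.045),((268/1.5,315/1.5),.056),((431/1.5,257/1.5),.012)]: print(toz(c,[uv],z))
E
```

```text
top [333 139  44  14 201] [354.06965174 145.61691542] ((354.28826904296875, 145.54705810546875), (4.664004802703857, 44.36228561401367), 77.47119140625)
top [175 198  10  25 150] [179.66666667 209.80666667] ((179.5961456298828, 209.98077392578125), (24.906747817993164, 6.275715351104736), 78.69007110595703)
top blue [164 105  37  39 676] [184.16863905 126.18934911] ((182.4423065185547, 123.28846740722656), (30.790233612060547, 37.26206588745117), 11.309932708740234)
top blue [275 158  23  27 358] [285.93575419 172.04748603] ((286.4558410644531, 171.0735321044922), (21.475021362304688, 25.693328857421875), 4.398705005645752)
top blue [112 245  51  30 212] [145.36320755 255.91981132] ((136.80001831054688, 260.10003662109375), (6.260990142822266, 56.79612731933594), 63.43495178222656)
side [269 149  21  17 137] [279.22627737 157.64233577] ((279.25, 157.75001525878906), (7.0710673332214355, 21.920310974121094), 45.0)
side [205 240  28  12 151] [218.89403974 244.94701987] ((218.6000213623047, 244.7000274658203), (28.144268035888672, 5.3758721351623535), 18.43494987487793)
side blue [246 184  32  16 195] [261.60512821 192.02051282] ((261.3000183105469, 190.40000915527344), (28.621667861938477, 14.758048057556152), 26.56505012512207)
side blue [123 208  50  29 583] [148.20926244 223.23499142] ((147.89382934570312, 219.36642456054688), (27.559274673461914, 43.366546630859375), 65.55604553222656)
side blue [213 288  29  82 526] [228.3878327  317.65019011] ((224.6500244140625, 328.04998779296875), (10.11928653717041, 85.06526947021484), 18.434947967529297)
[[0.60813036 0.36415571 0.045     ]]
[[0.4489295 0.3431432 0.056    ]]
[[ 0.57780518 -0.01352596  0.012     ]]
```

View pics/conf.png

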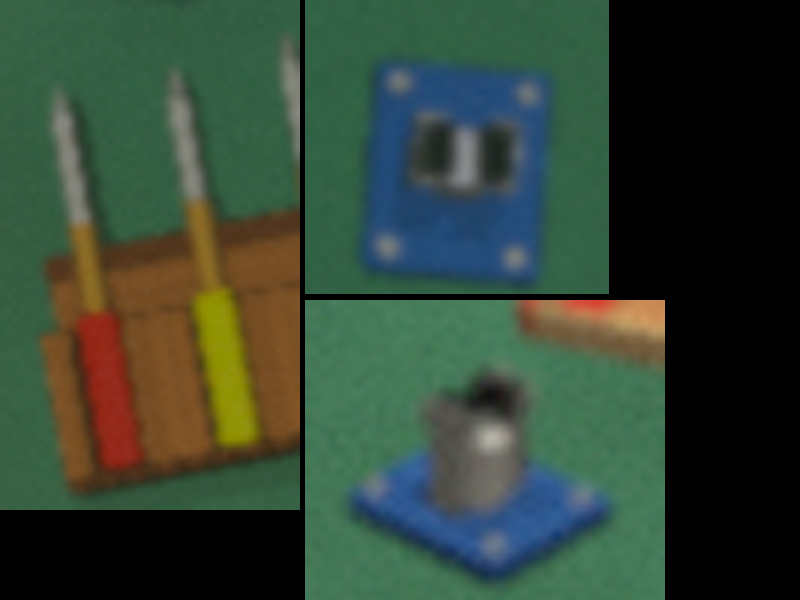

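Crop confirms: the red fid is in the leftmost channel, with its shank up in the crop from (57,88) to (81,223). The small clip has its rollers either side of a mouth running vertically in the image, roughly world x.

```bash
python3 - <<'E'
from h import *
c=env.capture("top")
f=lambda p,s,o:(np.array(p,float)+.5)/s-.5+np.array(o)
tip,cs,hb,ht=[toz(c,[f(p,6,(162,145))],z)[0] for p,z in(((57,88),.045),((81,223),.045),((123,465),.056),((98,313),.056))]
print("tip",tip,"cs",cs,"hb",hb,"ht",ht)
L=np.linalg.norm(tip[:2]-hb[:2]);d=(tip-hb)[:2]/L;print("len",L,"yaw",np.degrees(np.arctan2(d[1],d[0])))
o=[(p+d*x) for p,x in((tip[:2],-102),(cs[:2],-25),(hb[:2],110),(ht[:2],25)) for x in [x/1000]]
print("origin ests",np.round(o,4))
B=[toz(c,[f((p[0]-305,p[1]),8,(268,150))],z)[0] for p,z in(((378,60),.012),((550,73),.012),((538,283),.012),((363,268),.012),((467,155),.057),((433,150),.064),((500,155),.064),((467,128),.043),((467,192),.043))]
B=np.array(B);print(np.round(B,4)); print("base ctr",B[:4].mean(0),"sizes",np.linalg.norm(B[0]-B[3]),np.linalg.norm(B[1]-B[2]),np.linalg.norm(B[0]-B[1]))
e=(B[0]+B[1]-B[2]-B[3]);print("clip yaw",np.degrees(np.arctan2(e[1],e[0])))
T=max(env.trace("top","tray"),key=lambda m:m["confidence"])
m=T["pixels"].astype(np.uint8); print(m.sum())
pts=toz(c,np.argwhere(m)[:,::-1],.015)[:,:2].astype(np.float32)
print("tray",cv2.minAreaRect(pts),pts.mean(0))
s=env.capture("side");im=s["color"].copy()
im=cv2.resize(im,None,fx=1,fy=1)
S=cv2.resize(s["color"][140:270,150:360],None,fx=3.8,fy=3.8,interpolation=cv2.INTER_CUBIC)
def dot(X,col):
    for u in proj(s,X): 
        p=((u-np.array([150,140])+.5)*3.8-.5).astype(int); cv2.circle(S,tuple(map(int,p)),2,col,-1)
dot([tip,[*cs[:2],.045],hb,ht],(0,255,255)); dot(B[:4],(255,255,0)); dot(B[4:7],(255,0,255))
b=cv2.boxPoints(cv2.minAreaRect(pts));dot([[*p,.018] for p in b],(255,255,0))
save("side1.png",S)
E
```

```text
tip [0.61745776 0.37175897 0.045     ] cs [0.54240247 0.35760164 0.045     ] hb [0.40994363 0.33194223 0.056     ] ht [0.49183306 0.34583706 0.056     ]
len 0.21129951556864515 yaw 10.861609623268057
origin ests [[0.5173 0.3525]
 [0.5179 0.3529]
 [0.518  0.3527]
 [0.5164 0.3505]]
[[ 0.627   0.0214  0.012 ]
 [ 0.6208 -0.0514  0.012 ]
 [ 0.5313 -0.044   0.012 ]
 [ 0.5384  0.0294  0.012 ]
 [ 0.5783 -0.0112  0.057 ]
 [ 0.5793  0.0032  0.064 ]
 [ 0.577  -0.024   0.064 ]
 [ 0.592  -0.0128  0.043 ]
 [ 0.5653 -0.0122  0.043 ]]
base ctr [ 0.57937837 -0.01112468  0.012     ] sizes 0.0889412404490238 0.08983630091681492 0.07306171279251904
clip yaw -4.940852207205034
4627
tray ((0.5382927656173706, -0.2716951072216034), (0.30308398604393005, 0.18805190920829773), 11.935675621032715) [ 0.53677756 -0.27230504]
```

View pics/side1.png

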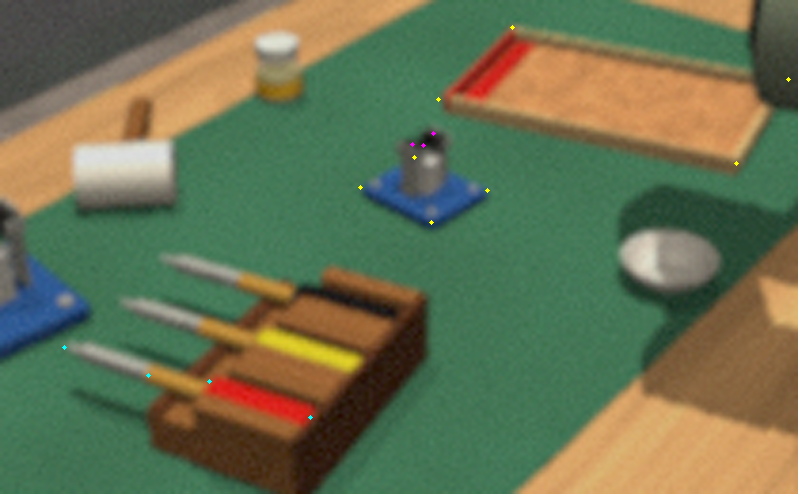

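The side view matches the projected model to about 2 mm. Best estimates:

| Thing | Position (m) | Yaw |
|---|---|---|
| Fid origin | (0.516, 0.3515) | 10.9° |
| Clip seat | (0.578, -0.012) | -4.9° |
| Tray | (0.538, -0.272) | 11.9°, red end at +x |

The tool's x has to point back along the fid (yaw 190.9°) to stay within joint 6's range, so I turn first.

>>> step_arm([
  [0,0,0,0,0,-1,0],
  [0,0,0,0,0,-1,0],
  [0,0,0,0,0,-1,0],
  [0,0,0,0,0,-1,0],
  [0,0,0,0,0,-1,0],
  [0,0,0,0,0,-1,0],
  [0,0,0,0,0,-1,0],
  [0,0,0,0,0,-1,0],
  [0,0,0,0,0,-1,0],
  [0,0,0,0,0,-1,0],
  [0,0,0,0,0,-1,0],
  [0,0,0,0,0,-1,0],
  [0,0,0,0,0,-1,0],
  [0,0,0,0,0,-1,0],
  [0,0,0,0,0,-1,0],
  [0,0,0,0,0,-1,0],
  [0,0,0,0,0,-1,0],
  [0,0,0,0,0,-1,0],
  [0,0,0,0,0,-1,0],
  [0,0,0,0,0,-1,0],
])

```text
clock: 2.75
ee_pos: [0.174, -0.5218, 0.2313]
ee_rot: [[-0.347, 0.938, -0.0], [0.938, 0.347, -0.0], [-0.0, -0.0, -1.0]]
contact_force: [-0.6, -0.5, 0.5]
opening: 0.501
grip_force: 0.0
```

>>> step_arm([
  [0,0,0,0,0,-1,0],
  [0,0,0,0,0,-1,0],
  [0,0,0,0,0,-1,0],
  [0,0,0,0,0,-1,0],
  [0,0,0,0,0,-1,0],
  [0,0,0,0,0,-1,0],
  [0,0,0,0,0,-1,0],
  [0,0,0,0,0,-1,0],
  [0,0,0,0,0,-1,0],
  [0,0,0,0,0,-1,0],
  [0,0,0,0,0,-1,0],
  [0,0,0,0,0,-1,0],
  [0,0,0,0,0,-1,0],
  [0,0,0,0,0,-1,0],
  [0,0,0,0,0,-1,0],
  [0,0,0,0,0,-1,0],
  [0,0,0,0,0,-1,0],
  [0,0,0,0,0,-0.65,0],
])

```text
clock: 4.55
ee_pos: [0.174, -0.5218, 0.2313]
ee_rot: [[-0.981, -0.194, -0.0], [-0.194, 0.981, -0.0], [0.0, -0.0, -1.0]]
contact_force: [-1.0, -0.2, -0.3]
opening: 0.501
grip_force: 0.0
```

```bash
cat >> h.py <<'E'
def plan(pos,yaw,step=.048):
    "rows to reach TCP pos with tool down, tool-x at yaw (deg): numbers in move units, per row"
    from scipy.spatial.transform import Rotation as Ro
    s=env.get_state(); R=np.array(s["ee_rot"]); a=np.radians(yaw)
    G=np.array([[np.cos(a),np.sin(a),0],[np.sin(a),-np.cos(a),0],[0,0,-1]])
    d=R.T@(np.array(pos)-s["ee_pos"]); w=Ro.from_matrix(R.T@G).as_rotvec()
    n=max(1,int(np.ceil(np.linalg.norm(d)/step)))
    print("t",round(s["clock"],2),"at",np.round(s["ee_pos"],4),"yaw",np.degrees(np.arctan2(R[1,0],R[0,0])).round(2),"tilt",np.round(R[:,2],3),"F",np.round(s["contact_force"],1),"T",np.round(s["wrist_torque"],2),"open",round(s["opening"],3),"grip",round(s["grip_force"],1))
    print("shift total",np.round(d/.4,4),"rows",n,"per row",np.round(d/.4/n,4),"turn total",np.round(w/.08,3))
E
python3 -c "
from h import *
plan((.570,.3619,.16),190.9)"
```

```text
t 4.55 at [ 0.174  -0.5218  0.2313] yaw -168.84 tilt [-0. -0. -1.] F [-1.  -0.2 -0.3] T [ 0.06 -0.05 -0.01] open 0.501 grip 0.0
shift total [-1.3991  1.9758  0.1781] rows 21 per row [-0.0666  0.0941  0.0085] turn total [-0.001 -0.     0.057]
```

>>> step_arm([
  [-0.07,0.099,0.005,0,0,0,0],
  [-0.07,0.099,0.005,0,0,0,0],
  [-0.07,0.099,0.005,0,0,0,0],
  [-0.07,0.099,0.005,0,0,0,0],
  [-0.07,0.099,0.005,0,0,0,0],
  [-0.07,0.099,0.005,0,0,0,0],
  [-0.07,0.099,0.005,0,0,0,0],
  [-0.07,0.099,0.005,0,0,0,0],
  [-0.07,0.099,0.005,0,0,0,0],
  [-0.07,0.099,0.005,0,0,0,0],
  [-0.07,0.099,0.005,0,0,0,0],
  [-0.07,0.099,0.005,0,0,0,0],
  [-0.07,0.099,0.005,0,0,0,0],
  [-0.07,0.099,0.005,0,0,0,0],
  [-0.07,0.099,0.005,0,0,0,0],
  [-0.07,0.099,0.005,0,0,0,0],
  [-0.07,0.099,0.005,0,0,0,0],
  [-0.07,0.099,0.005,0,0,0,0],
  [-0.07,0.099,0.005,0,0,0,0],
  [-0.07,0.099,0.005,0,0,0.06,0],
])

```text
clock: 6.55
ee_pos: [0.5729, 0.3646, 0.1911]
ee_rot: [[-0.982, -0.187, 0.0], [-0.187, 0.982, -0.0], [-0.0, -0.0, -1.0]]
contact_force: [1.3, 1.0, 0.3]
opening: 0.501
grip_force: 0.0
```

```bash
python3 -c "
from h import *
plan((.570,.3619,.026),190.9)
s=env.capture('side');save('side2.png',s['color'][200:270,140:260],6)"
```

```text
t 6.55 at [0.5729 0.3646 0.1911] yaw -169.25 tilt [ 0. -0. -1.] F [1.3 1.  0.3] T [-0.03 -0.07 -0.  ] open 0.501 grip 0.0
shift total [ 0.0084 -0.0053  0.4128] rows 4 per row [ 0.0021 -0.0013  0.1032] turn total [-0.001  0.003 -0.033]
```

View pics/side2.png

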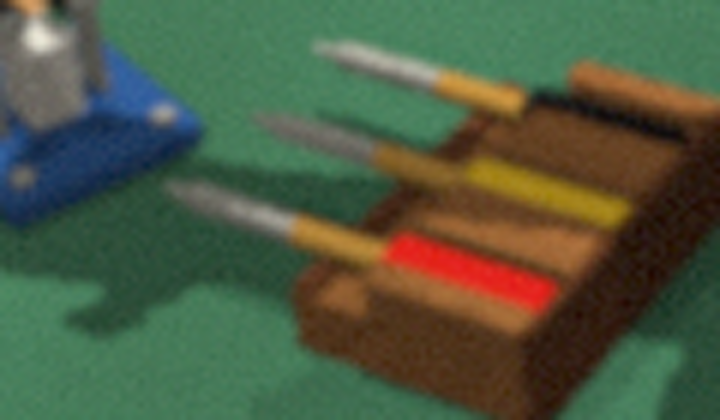

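The crop shows the red fid undisturbed, shank at (165-295, 185-230), with the gripper above the frame. I'll descend and grip.

>>> step_arm([
  [0.008,-0.005,0.1,0,0,0,0],
  [0,0,0.1,0,0,0,0],
  [0,0,0.1,0,0,0,0],
  [0,0,0.06,0,0,0,0],
  [0,0,0.05,0,0,0,0],
  [0,0,0,0,0,0,0],
  [0,0,0,0,0,0,-1],
  [0,0,0,0,0,0,-1],
  [0,0,0,0,0,0,-1],
  [0,0,0,0,0,0,-1],
  [0,0,0,0,0,0,-1],
  [0,0,0,0,0,0,-1],
])

```text
clock: 7.8
ee_pos: [0.5708, 0.3605, 0.0286]
ee_rot: [[-0.983, -0.186, 0.003], [-0.186, 0.983, 0.001], [-0.003, 0.001, -1.0]]
contact_force: [1.4, 0.8, 5.1]
opening: 0.102
grip_force: 59.3
```

```bash
python3 -c "
from h import *
plan((.570,.3619,.146),190.9)"
```

```text
t 7.8 at [0.5708 0.3605 0.0286] yaw -169.27 tilt [ 0.003  0.001 -1.   ] F [1.4 0.8 5.1] T [ 0.05 -0.22  0.03] open 0.102 grip 59.3
shift total [ 0.0006  0.0039 -0.2936] rows 3 per row [ 0.0002  0.0013 -0.0979] turn total [ 0.008  0.035 -0.036]
```

Gripped at an opening of about 10 mm. Lifting straight up.

>>> step_arm([
  [0,0,-0.04,0,0,0,-1],
  [0,0,-0.06,0,0,0,-1],
  [0,0,-0.06,0,0,0,-1],
  [0,0,-0.06,0,0,0,-1],
  [0,0,-0.06,0,0,0,-1],
  [0,0,-0.04,0,0,0,-1],
  [0,0,0,0,0,0,-1],
])

```text
clock: 8.5
ee_pos: [0.5705, 0.3607, 0.1585]
ee_rot: [[-0.982, -0.186, 0.003], [-0.186, 0.982, 0.002], [-0.004, 0.001, -1.0]]
contact_force: [-0.6, 1.5, -1.2]
opening: 0.098
grip_force: 58.7
```

```bash
python3 -c "
from h import *
a=np.radians(-4.9);x=np.array([.578,-.012])+.0555*np.array([np.cos(a),np.sin(a)])
print(x)
plan((*x,.146),175.1)"
```

```text
[ 0.63329716 -0.01674064]
t 8.5 at [0.5705 0.3607 0.1585] yaw -169.25 tilt [ 0.003  0.002 -1.   ] F [-0.6  1.5 -1.2] T [ 0.02 -0.15  0.02] open 0.098 grip 58.7
shift total [ 0.0219 -0.9563  0.0301] rows 8 per row [ 0.0027 -0.1195  0.0038] turn total [0.021 0.044 3.414]
```

>>> step_arm([
  [0.002,-0.06,0,0,0,0,-1],
  [0.002,-0.095,0,0,0,0,-1],
  [0.002,-0.1,0,0,0,0,-1],
  [0.002,-0.1,0,0,0,0,-1],
  [0.002,-0.1,0,0,0,0,-1],
  [0.002,-0.1,0,0,0,0,-1],
  [0.002,-0.1,0,0,0,0,-1],
  [0.002,-0.1,0,0,0,0,-1],
  [0.002,-0.1,0,0,0,0,-1],
  [0.002,-0.06,0,0,0,0,-1],
  [0.002,-0.04,0,0,0,0.4,-1],
  [0,0,0,0,0,0.8,-1],
  [0,0,0,0,0,0.8,-1],
  [0,0,0,0,0,0.8,-1],
  [0,0,0,0,0,0.6,-1],
  [0,0,0,0,0,0,-1],
  [0,0,0,0,0,0,-1],
])

```text
clock: 10.2
ee_pos: [0.6316, -0.0163, 0.1547]
ee_rot: [[-0.997, 0.083, -0.001], [0.083, 0.997, 0.0], [0.001, 0.0, -1.0]]
contact_force: [0.1, 0.1, -1.3]
opening: 0.101
grip_force: 58.7
```

```bash
python3 - <<'E'
from h import *
plan((.6333,-.0167,.120),175.1)
c=env.capture("top");s=env.capture("side")
im=np.zeros((600,800,3),np.uint8)
r=lambda a:cv2.resize(a,None,fx=6,fy=6,interpolation=cv2.INTER_CUBIC)
im[:,:360]=r(c["color"][120:220,255:315]); im[:600,365:365+432]=r(s["color"][125:225,225:297])
save("held.png",im)
E
```

```text
t 10.2 at [ 0.6316 -0.0163  0.1547] yaw 175.22 tilt [-0.001  0.    -1.   ] F [ 0.1  0.1 -1.3] T [ 0.04 -0.13 -0.04] open 0.101 grip 58.7
shift total [-0.0045 -0.0006  0.0868] rows 1 per row [-0.0045 -0.0006  0.0868] turn total [ 0.003 -0.016  0.025]
```

View pics/held.png

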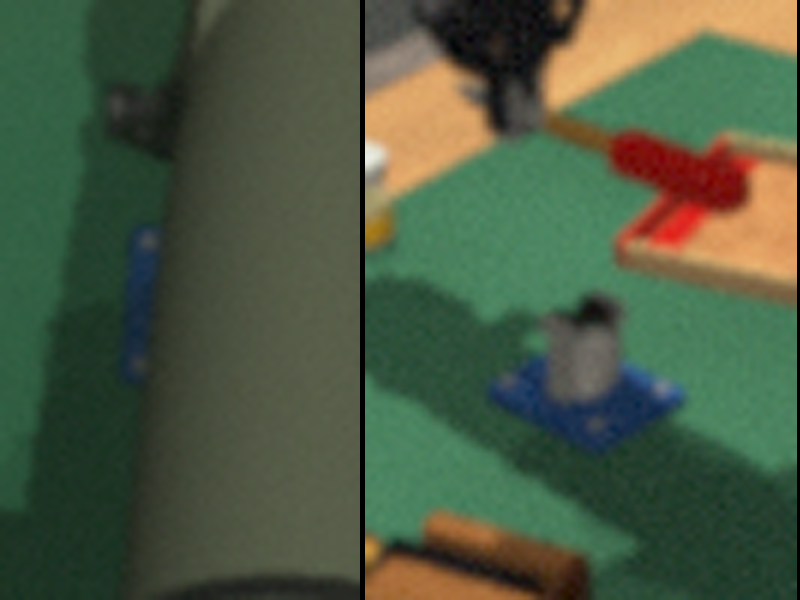

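The side crop shows the fid held roughly level: collar (548-615, 125-150), handle ending near (742,187). The clip is below at (583,350). I'll work out the pitch and position from these.

```bash
python3 - <<'E'
from h import *
s=env.capture("side")
st=env.get_state();R=np.array(st["ee_rot"]);p=np.array(st["ee_pos"])
h=cv2.cvtColor(s["color"],cv2.COLOR_RGB2HSV).astype(int)
m=(((h[...,0]<8)|(h[...,0]>172))&(h[...,1]>170)&(h[...,2]>50)).astype(np.uint8)
m[:,:262]=0; m[:143]=0; m[162:]=0
k,l,sts,ce=cv2.connectedComponentsWithStats(m);print(sts[1:],ce[1:])
ax=-R[:,0]
for dz in(.0155,.0165):
  for pitch in(0,2,4,6,8,10):
    t=np.radians(pitch); a=ax*np.cos(t)+np.array([0,0,1])*np.sin(t) # + = handle down
    g=p+[0,0,dz]
    P=[g+a*(x-.0555) for x in(.025,-.025,-.0675,-.110)]
    q=(proj(s,P)-[225,125]+.5)*6-.5+[365,0]; print(dz,pitch,np.round(q).astype(int).tolist())
# also clip top centre & base check
a=np.radians(-4.9);X=np.array([np.cos(a),np.sin(a),0]);Y=np.array([-X[1],X[0],0]);c0=np.array([.578,-.012,0])
P=[c0+X*i*.045+Y*j*.0375+[0,0,.012] for i,j in((1,1),(1,-1),(-1,-1),(-1,1))]
print(np.round((proj(s,P)-[225,125]+.5)*6-.5+[365,0]).astype(int).tolist())
E
```

```text
[[266 147  24  15 214]] [[277.69158879 154.03738318]]
0.0155 0 [[552, 124], [620, 150], [681, 173], [744, 197]]
0.0155 2 [[552, 126], [620, 155], [681, 181], [743, 207]]
0.0155 4 [[552, 128], [620, 160], [680, 188], [743, 217]]
0.0155 6 [[552, 130], [620, 164], [680, 195], [742, 227]]
0.0155 8 [[552, 131], [619, 169], [679, 202], [740, 236]]
0.0155 10 [[552, 133], [619, 173], [678, 209], [739, 245]]
0.0165 0 [[552, 123], [620, 149], [681, 171], [744, 195]]
0.0165 2 [[552, 124], [620, 153], [681, 179], [743, 205]]
0.0165 4 [[552, 126], [620, 158], [680, 186], [743, 215]]
0.0165 6 [[552, 128], [620, 163], [680, 193], [742, 225]]
0.0165 8 [[552, 130], [619, 167], [679, 200], [740, 234]]
0.0165 10 [[552, 131], [619, 172], [678, 207], [739, 244]]
[[485, 387], [574, 338], [689, 390], [600, 442]]
```

Fid pitch is about 0 and alignment is good. I'll descend to just above the rollers, then press slowly.

>>> step_arm([
  [-0.0045,0,0.05,0,0,0,-1],
  [0,0,0.06,0,0,0,-1],
  [0,0,0.06,0,0,0,-1],
  [0,0,0.04,0,0,0,-1],
  [0,0,0,0,0,0,-1],
])

```text
clock: 10.85
ee_pos: [0.6317, -0.0167, 0.0686]
ee_rot: [[-0.996, 0.084, -0.005], [0.084, 0.996, 0.001], [0.005, 0.0, -1.0]]
contact_force: [-0.3, -0.7, -0.9]
opening: 0.105
grip_force: 58.7
```

```bash
python3 - <<'E'
from h import *
plan((.6333,-.0167,.0337),175.1)
E
```

```text
t 10.85 at [ 0.6317 -0.0167  0.0686] yaw 175.16 tilt [-0.005  0.001 -1.   ] F [-0.3 -0.7 -0.9] T [-0.03 -0.08  0.04] open 0.105 grip 58.7
shift total [-0.0044  0.0003  0.0872] rows 1 per row [-0.0044  0.0003  0.0872] turn total [ 0.004 -0.064  0.014]
```

>>> step_arm([
  [0,0,0.02,0,0,0,-1],
  [0,0,0.02,0,0,0,-1],
  [0,0,0.01,0,0,0,-1],
  [0,0,0.01,0,0,0,-1],
])

```text
clock: 11.25
ee_pos: [0.6342, -0.017, 0.0475]
ee_rot: [[-0.996, 0.084, 0.001], [0.084, 0.996, 0.0], [-0.001, 0.0, -1.0]]
contact_force: [-1.2, 0.6, 6.4]
opening: 0.1
grip_force: 59.6
```

>>> step_arm([
  [0,0,0.01,0,0,0,-1],
  [0,0,0.01,0,0,0,-1],
  [0,0,0.008,0,0,0,-1],
  [0,0,0,0,0,0,-1],
])

```text
clock: 11.65
ee_pos: [0.634, -0.0171, 0.0351]
ee_rot: [[-0.996, 0.085, 0.0], [0.085, 0.996, 0.0], [-0.0, 0.0, -1.0]]
contact_force: [2.7, -0.4, -5.5]
opening: 0.104
grip_force: 58.3
```

```bash
python3 - <<'E'
from h import *
plan((.6333,-.0167,.0337),175.1)
s=env.capture("side")
im=np.zeros((600,800,3),np.uint8)
r=cv2.resize(s["color"][150:210,235:310],None,fx=10,fy=10,interpolation=cv2.INTER_CUBIC)
save("clip1.png",r)
p=np.array(env.get_state()["ee_pos"]);a=np.radians(-4.9);X=np.array([np.cos(a),np.sin(a),0])
for z in(.050,):
  P=[np.array([.578,-.012,z])+X*x for x in(.025,-.025,-.11)]
  print(np.round((proj(s,P)-[235,150]+.5)*10-.5))
E
```

```text
t 11.65 at [ 0.634  -0.0171  0.0351] yaw 175.15 tilt [ 0.  0. -1.] F [ 2.7 -0.4 -5.5] T [-0.02 -0.71 -0.03] open 0.104 grip 58.3
shift total [0.0019 0.0007 0.0035] rows 1 per row [0.0019 0.0007 0.0035] turn total [0.002 0.    0.011]
[[215. 278.]
 [323. 326.]
 [519. 413.]]
```

View pics/clip1.png

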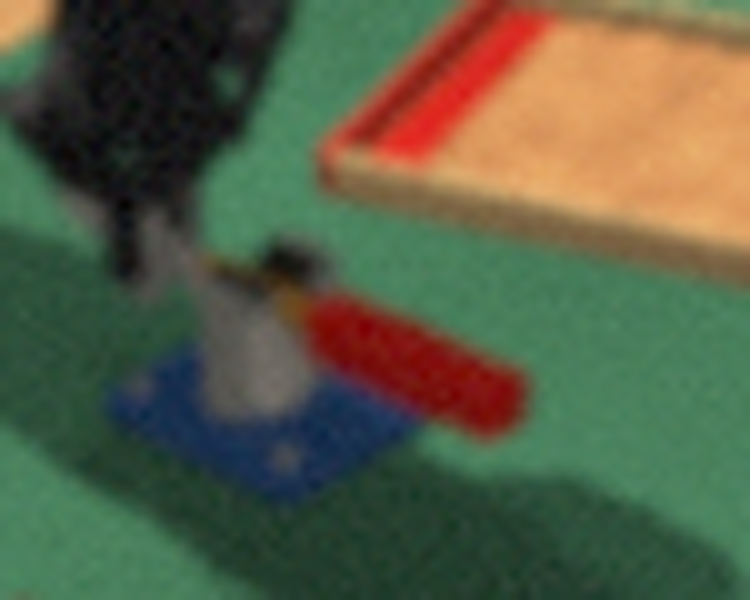

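It has snapped in: the force went from +6 to -5.5 N. In the crop the collar lies between the rollers near (270,270) and the handle ends at (508,402), as predicted for seated. I'll press slightly more to make sure it is fully down.

>>> step_arm([
  [0,0,0.006,0,0,0,-1],
  [0,0,0.004,0,0,0,-1],
  [0,0,0,0,0,0,-1],
])

```text
clock: 12.0
ee_pos: [0.6343, -0.0171, 0.0333]
ee_rot: [[-0.996, 0.084, 0.001], [0.084, 0.996, -0.0], [-0.001, -0.0, -1.0]]
contact_force: [-0.6, 0.1, 5.8]
opening: 0.097
grip_force: 60.0
```

```bash
python3 -c "
from h import *
plan((.634,-.0171,.0337),175.1)"
```

```text
t 12.0 at [ 0.6343 -0.0171  0.0333] yaw 175.16 tilt [ 0.001 -0.    -1.   ] F [-0.6  0.1  5.8] T [ 0.11  0.43 -0.04] open 0.097 grip 60.0
shift total [ 0.0008 -0.0001 -0.001 ] rows 1 per row [ 0.0008 -0.0001 -0.001 ] turn total [-0.001  0.013  0.012]
```

Pressing now gives +5.8 N at axis height about 50 mm, so it is on the seat. I'll release, rise and move over to the handle.

>>> step_arm([
  [0,0,0,0,0,0,0],
  [0,0,0,0,0,0,0],
  [0,0,0,0,0,0,0],
  [0,0,0,0,0,0,0],
  [0,0,-0.05,0,0,0,0],
  [0,0,-0.1,0,0,0,0],
  [0,0,-0.1,0,0,0,0],
  [0,0,0,0,0,0,0],
  [0.05,0,0,0,0,0,0],
  [0.08,0,0,0,0,0,0],
  [0.08,0,0,0,0,0,0],
  [0.058,0,0,0,0,0,0],
  [0,0,0,0,0,0,0],
])

```text
clock: 13.3
ee_pos: [0.5232, -0.0074, 0.1313]
ee_rot: [[-0.996, 0.084, -0.004], [0.084, 0.996, 0.001], [0.004, 0.0, -1.0]]
contact_force: [-0.8, 0.1, -1.3]
opening: 0.501
grip_force: 0.0
```

```bash
python3 - <<'E'
from h import *
plan((.5272,-.0080,.041),175.1)
s=env.capture("side")
save("clip2.png",cv2.resize(s["color"][140:210,225:310],None,fx=8,fy=8,interpolation=cv2.INTER_CUBIC))
a=np.radians(-4.9);X=np.array([np.cos(a),np.sin(a),0])
P=[np.array([.579,-.0124,.050])+X*x for x in(.102,.025,-.025,-.11)]
print(np.round((proj(s,P)-[225,140]+.5)*8-.5))
E
```

```text
t 13.3 at [ 0.5232 -0.0074  0.1313] yaw 175.16 tilt [-0.004  0.001 -1.   ] F [-0.8  0.1 -1.3] T [ 0.02 -0.05  0.06] open 0.501 grip 0.0
shift total [-0.0112 -0.0008  0.2257] rows 2 per row [-0.0056 -0.0004  0.1128] turn total [ 0.003 -0.053  0.013]
[[125. 245.]
 [251. 301.]
 [337. 340.]
 [493. 409.]]
```

View pics/clip2.png

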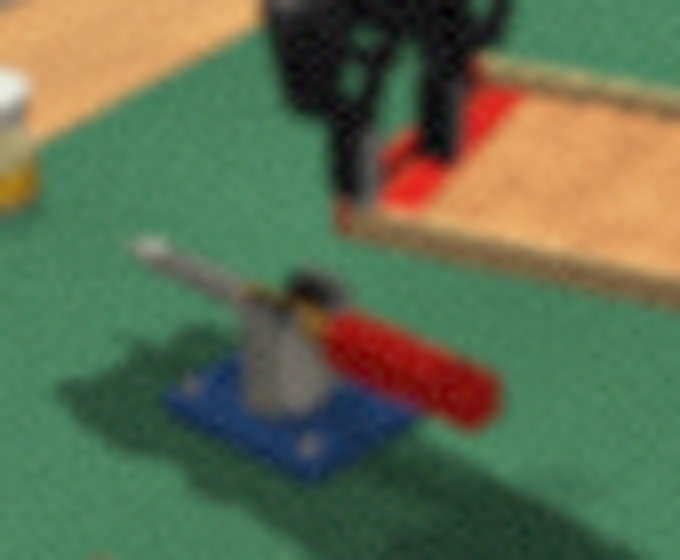

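The released fid stays level and seated: tip (140,245), handle end (487,402), matching the prediction. I'll grip the handle with the fingertips about 9 mm below its axis, so they clear the tray floor later.

>>> step_arm([
  [-0.01,0,0.06,0,0,0,0],
  [0,0,0.08,0,0,0,0],
  [0,0,0.056,0,0,0,0],
  [0,0,0.03,0,0,0,0],
  [0,0,0,0,0,0,0],
  [0,0,0,0,0,0,-1],
  [0,0,0,0,0,0,-1],
  [0,0,0,0,0,0,-1],
  [0,0,0,0,0,0,-1],
  [0,0,0,0,0,0,-1],
])

```text
clock: 14.35
ee_pos: [0.5323, -0.0084, 0.0426]
ee_rot: [[-0.996, 0.084, 0.003], [0.084, 0.996, -0.0], [-0.003, 0.0, -1.0]]
contact_force: [0.6, 1.1, 2.5]
opening: 0.239
grip_force: 61.8
```

```bash
python3 -c "
from h import *
plan((.5272,-.0080,.041),175.1)"
```

```text
t 14.35 at [ 0.5323 -0.0084  0.0426] yaw 175.16 tilt [ 0.003 -0.    -1.   ] F [0.6 1.1 2.5] T [ 0.08 -0.39 -0.  ] open 0.239 grip 61.8
shift total [ 0.0128 -0.      0.004 ] rows 1 per row [ 0.0128 -0.      0.004 ] turn total [0.001 0.032 0.012]
```

>>> step_arm([
  [0,0,-0.01,0,0,0,-1],
  [0,0,-0.01,0,0,0,-1],
  [0,0,-0.01,0,0,0,-1],
  [0,0,-0.01,0,0,0,-1],
  [0,0,-0.02,0,0,0,-1],
  [0,0,-0.03,0,0,0,-1],
  [0,0,-0.05,0,0,0,-1],
  [0,0,-0.06,0,0,0,-1],
  [0,0,-0.03,0,0,0,-1],
  [0,0,0,0,0,0,-1],
  [0,0,0,0,0,0,-1],
])

```text
clock: 15.45
ee_pos: [0.5306, -0.0083, 0.1334]
ee_rot: [[-0.996, 0.085, -0.0], [0.085, 0.996, -0.0], [0.0, -0.0, -1.0]]
contact_force: [-1.3, -0.0, -1.2]
opening: 0.239
grip_force: 61.5
```

```bash
python3 - <<'E'
from h import *
a=np.radians(11.9);X=np.array([np.cos(a),np.sin(a)])
x=np.array([.537,-.2725])-.0467*X; print(x)
plan((*x,.13),191.9)
s=env.capture("side")
save("pull.png",cv2.resize(s["color"][110:200,225:310],None,fx=6.5,fy=6.5,interpolation=cv2.INTER_CUBIC))
st=env.get_state();R=np.array(st["ee_rot"]);p=np.array(st["ee_pos"])
for pit in(0,4,8,12):
  t=np.radians(pit);ax=-R[:,0]*np.cos(t)-np.array([0,0,1])*np.sin(t)  # + = point down
  P=[p+[0,0,.0075]+ax*(d+.0467) for d in(.102,.025,-.025,-.11)]
  print(pit,np.round((proj(s,P)-[225,110]+.5)*6.5-.5).astype(int).tolist())
E
```

```text
[ 0.49130363 -0.28212974]
t 15.45 at [ 0.5306 -0.0083  0.1334] yaw 175.15 tilt [-0. -0. -1.] F [-1.3 -0.  -1.2] T [-0.    0.01  0.02] open 0.239 grip 61.5
shift total [ 0.0401 -0.6904  0.0086] rows 6 per row [ 0.0067 -0.1151  0.0014] turn total [-0.    -0.006 -3.654]
0 [[98, 244], [204, 286], [277, 315], [409, 367]]
4 [[99, 262], [204, 295], [277, 318], [409, 359]]
8 [[101, 281], [205, 304], [277, 321], [408, 351]]
12 [[104, 299], [207, 314], [278, 324], [407, 342]]
```

View pics/pull.png

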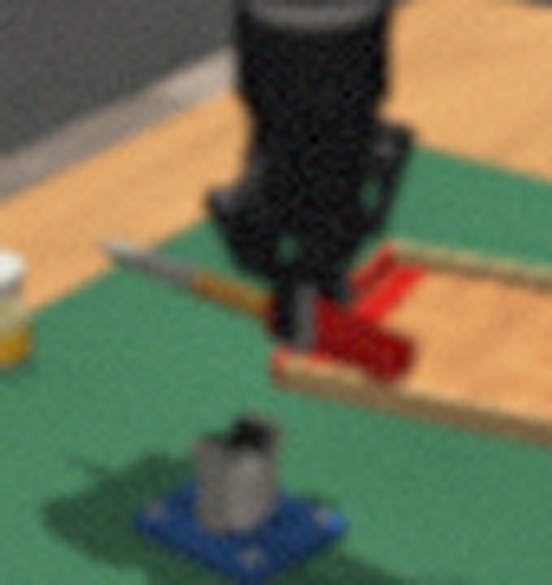

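Out of the clip and level: tip (103,245), handle end (402,360), pitch about 0°. Moving to the tray.

>>> step_arm([
  [0.004,-0.04,0,0,0,0,-1],
  [0.004,-0.07,0,0,0,0,-1],
  [0.004,-0.09,0,0,0,0,-1],
  [0.004,-0.1,0,0,0,0,-1],
  [0.004,-0.1,0,0,0,0,-1],
  [0.004,-0.1,0,0,0,0,-1],
  [0.004,-0.08,0,0,0,0,-1],
  [0.004,-0.06,0,0,0,0,-1],
  [0.004,-0.03,0,0,0,0,-1],
  [0.004,-0.02,0,0,0,-0.5,-1],
  [0,0,0,0,0,-0.8,-1],
  [0,0,0,0,0,-0.8,-1],
  [0,0,0,0,0,-0.8,-1],
  [0,0,0,0,0,-0.5,-1],
  [0,0,0,0,0,-0.25,-1],
  [0,0,0,0,0,0,-1],
  [0,0,0,0,0,0,-1],
])

```text
clock: 17.2
ee_pos: [0.4917, -0.2815, 0.1333]
ee_rot: [[-0.979, -0.206, -0.001], [-0.206, 0.979, 0.0], [0.0, 0.001, -1.0]]
contact_force: [-0.0, 0.2, -1.0]
opening: 0.237
grip_force: 61.5
```

```bash
python3 - <<'E'
from h import *
plan((.4913,-.2821,.0095),191.9)
E
```

```text
t 17.2 at [ 0.4917 -0.2815  0.1333] yaw -168.12 tilt [-0.001  0.    -1.   ] F [-0.   0.2 -1. ] T [-0.    0.03 -0.01] open 0.237 grip 61.5
shift total [ 0.0011 -0.0014  0.3096] rows 3 per row [ 0.0004 -0.0005  0.1032] turn total [ 0.008 -0.005 -0.005]
```

>>> step_arm([
  [0,0,0.06,0,0,0,-1],
  [0,0,0.1,0,0,0,-1],
  [0,0,0.08,0,0,0,-1],
  [0,0,0.04,0,0,0,-1],
  [0,0,0.01,0,0,0,-1],
  [0,0,0.006,0,0,0,-1],
  [0,0,0,0,0,0,-1],
  [0,0,0,0,0,0,-1],
])

```text
clock: 18.0
ee_pos: [0.4927, -0.2826, 0.0165]
ee_rot: [[-0.979, -0.206, 0.002], [-0.206, 0.979, -0.001], [-0.002, -0.002, -1.0]]
contact_force: [-0.6, 0.8, -1.4]
opening: 0.243
grip_force: 61.5
```

>>> step_arm([
  [0,0,0.005,0,0,0,-1],
  [0,0,0.004,0,0,0,-1],
  [0,0,0,0,0,0,-1],
  [0,0,0,0,0,0,-1],
])

```text
clock: 18.4
ee_pos: [0.4918, -0.282, 0.0117]
ee_rot: [[-0.979, -0.206, -0.0], [-0.206, 0.979, 0.0], [0.0, 0.0, -1.0]]
contact_force: [-0.3, -0.6, -1.1]
opening: 0.242
grip_force: 61.5
```

>>> step_arm([
  [0,0,0.0025,0,0,0,-1],
  [0,0,0.0025,0,0,0,-1],
  [0,0,0,0,0,0,-1],
  [0,0,0,0,0,0,-1],
])

```text
clock: 18.8
ee_pos: [0.4919, -0.282, 0.0099]
ee_rot: [[-0.979, -0.206, 0.0], [-0.206, 0.979, -0.0], [-0.0, -0.0, -1.0]]
contact_force: [-1.2, 0.3, 2.5]
opening: 0.242
grip_force: 61.9
```

Contact is starting at the expected height (TCP 9.9 mm). A touch more, then open gently and retreat.

>>> step_arm([
  [0,0,0.001,0,0,0,-1],
  [0,0,0,0,0,0,-1],
  [0,0,0,0,0,0,-0.4],
  [0,0,0,0,0,0,-0.3],
  [0,0,0,0,0,0,-0.1],
  [0,0,0,0,0,0,0],
  [0,0,0,0,0,0,0],
  [0,0,0,0,0,0,0],
  [0,0,-0.03,0,0,0,0],
  [0,0,-0.06,0,0,0,0],
  [0,0,-0.1,0,0,0,0],
  [0,0,-0.1,0,0,0,0],
  [0,0,-0.1,0,0,0,0],
  [0,0,0,0,0,0,0],
  [0,0,0,0,0,0,0],
])

```text
clock: 20.3
ee_pos: [0.4926, -0.2825, 0.1672]
ee_rot: [[-0.979, -0.206, 0.003], [-0.206, 0.979, -0.002], [-0.002, -0.003, -1.0]]
contact_force: [-0.3, -0.1, -1.2]
opening: 0.503
grip_force: 0.0
```

```bash
python3 - <<'E'
from h import *
plan((.4913,-.2821,.17),191.9)
s=env.capture("side")
save("end.png",s["color"][120:220,230:370],5.5)
E
```

```text
t 20.3 at [ 0.4926 -0.2825  0.1672] yaw -168.11 tilt [ 0.003 -0.002 -1.   ] F [-0.3 -0.1 -1.2] T [0.02 0.03 0.  ] open 0.503 grip 0.0
shift total [ 0.0029  0.0017 -0.007 ] rows 1 per row [ 0.0029  0.0017 -0.007 ] turn total [-0.033  0.029 -0.003]
```

View pics/end.png

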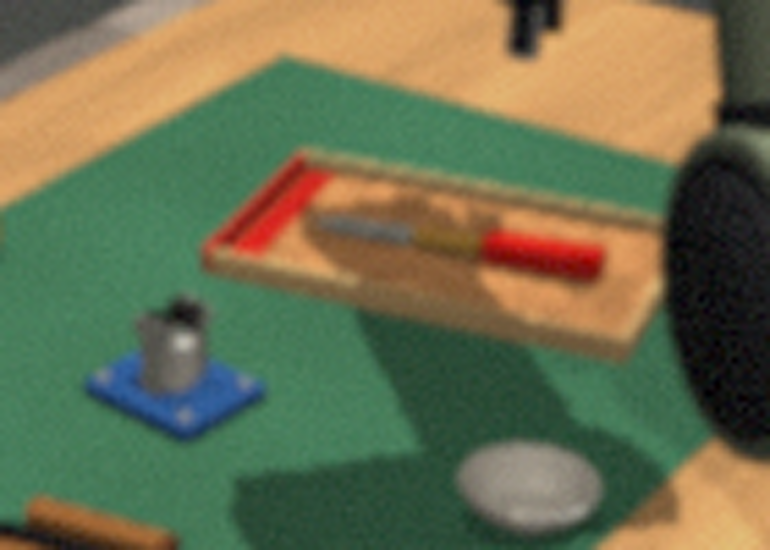

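The fid lies lengthwise in the tray, handle end at (600,262) and point at (315,218) facing the red end. The gripper is clear of everything. Handing in.

```bash
python3 -c "
from plant import env
print(env.close_job())"
```

```text
the job is handed in; nothing more can be done
None
```

The job is handed in at about 20 s of the 58 s allowed: the red fid was snapped into the small clip by its shank, released, pulled out by its handle and laid lengthwise in the tray with the point towards the red end.

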